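Load a blank into the screen-printing nest and hold the screen up for the flood stroke

ROBOT

A 7-joint arm with a two-finger parallel gripper is mounted at the origin on a cart in front of the work surface, level with it; the furniture and walls round the work are solid. World frame = base frame: x ahead of the robot, y to its left, z up, the work surface at z = 0. Lengths are in m, angles in rad, forces in N, time in s.
With the tool pointing down it reaches from about 0.4 to 0.85 m from the base axis. Payload 4.5 kg.
Tool frame: the origin (TCP) lies on the mounting face of the last link; the fingertips stand 173 mm ahead of it and the grasp point (between the pads) lies 155 mm ahead of it; z points along the fingers, y is the direction in which the jaws open and shut (so a half turn about z gives the same grasp; the last joint's range is limited). The gripper opens to 85 mm and grips with 20 to 120 N. Pads are 22 mm wide; open, the fingers measure 114 mm over their backs; the gripper's body (76 mm by 85 mm) begins 54 mm behind the grasp point. The pads swing forward as they close: fully open they stand 13 mm farther back than shut.
Start: joints at [-1.278, 0.689, -0.195, 1.565, 0.157, 0.902, -0.215], TCP at [0.16, 0.604, 0.405] pointing down, gripper open.
Joint ranges: [-3.01, 3.01], [-0.46, 2.08], [-1.47, 1.51], [0.13, 2.56], [-1, 4.14], [0.04, 2.09], [-2.66, 2.66]. Speed limits (rad/s): [2.57, 2.57, 3.14, 3.14, 3.14, 3.14, 3.14].

INTERFACE

Orientations are given as a unit quaternion [x, y, z, w].
In Python, from cell import env gives the robot as it stands.
- The arm moves only by the shell command python3 -m crank 'ROWS'. ROWS is text: rows parted by semicolons, each of 7 numbers parted by spaces: the turn, a rotation vector about the tool's x, y, z in degrees, then the shift along the tool's x, y, z in cm, then the opening, from -1 (shut) to 1 (fully open), so that 0 is half open. In form: ax ay az tx ty tz grip; .... A call has 1 to 20 rows; each row is the pose to reach, as a shift and turn from the pose commanded when the call began, along the tool's axes at that moment; what a row does not reach only later rows make up. A row lasts 1/12 s, in which the tool goes at most 41.7 mm and 7.16 degrees, less where a joint would pass 70% of its speed; a pose out of reach is approached as far as the arm can. A call with a gripper value outside its range is refused whole. The fingers move at their own pace and stop on an object; the grip force is fixed at half the most. Time passes only in rows, so rows that repeat a pose let the fingers close. It gives the time, the measured TCP pose, the force and the opening at its end, in the units of the state.
- env.read_state(): the state, without advancing time (a new reading comes with each control period).
- env.snapshot(name): name is "side" or "top" or "wrist"; returns the picture (384x512x3 uint8, red, green, blue); there is no depth.
- env.camera_info(name): a dict with "K" (3x3 intrinsics, pixels), "T" (4x4, takes a point from camera to world coordinates); the wrist camera has in their place "hand_eye" (4x4, takes a point from camera to tool coordinates, whose origin is the TCP and whose axes are the flange's). Camera axes: x right, y up, looking along -z (the intrinsics and any distortion apply to the point x, -y, -z); pixel columns grow to the right and rows downward; lengths in m; the calibration is good to about 2 mm. The wrist camera is an equidistant fisheye: a pixel r from the principal point sees the ray r / f radians off the axis. A picture is of the moment at which its call begins: read the wrist's pose just before it. camera_info takes no time and is no camera call.
- env.sign_off(): hands the job in, once; it reports no verdict.
The state is a dict: "time_s": time; "qpos": joint angles; "joint_vel": joint speeds; "tau": joint torques, N m; "tool_pos": TCP position; "ee_rot": TCP orientation; "wrist_force": force on the tool from outside, world axes, zero at the start; "torque": the same for the moment, N m; "width": opening from 0.0 (shut) to 1.0 (fully open).
Only numpy, scipy, OpenCV 4.12 (cv2) and the standard library are available. Lean on these libraries where they do the work, as an engineer would, in place of code of your own. Each camera call takes 0.05 s, during which the arm holds its last target. There are 200 camera calls.

TASK

Put the plain round wooden blank flat and fully home into the round nest of the screen-printing board and let go of it. Then bring the screen, which leans back open and would fall shut, forward to 30 degrees above the board (0 is shut) and keep holding it there for the flood stroke: the program finishes while the robot is still holding it, and the screen must not come down onto the blank on the way. Leave the other things on the bench where they are.

Things in the scene. Friction and masses are not known exactly. Their poses are not given: they have to be found in the camera images.
- blank_center (a point): The plain, pale round wooden blank: a disc 60 mm in diameter and 18 mm thick with 2 mm eased edges, lying flat on the bench. The point is its centre, half-way up; z is its axis. (The marked discs standing on edge in the drying block at the back are finished and fixed.)
- nest_floor (a point): Centre of the floor of the printing board's round nest, 18 mm above the bench: a hole 63 mm wide with a 2.5 mm chamfer through an 8 mm plywood plate on the white board (250 x 236 x 18 mm). A seated blank stands 10 mm proud of the plywood. x points from the board's front to its hinges, z up.
- screen (a joint): Angle of the screen about its hinge, rad: 0 is shut (lying level over the nest), pi/2 is upright, 1.85 is leaning back against its stop, where it stays by itself. Nothing holds it in between: forward of upright it falls shut. The hinge is free and nearly frictionless; the screen weighs 0.35 to 0.65 kg.
- screen_hinge (a point): Middle of the screen's hinge axis, 49 mm above the bench, 112 mm behind the nest's centre (along the nest's x); the axis runs along the nest's y.
- screen_handle (a point): Middle of the screen's lift handle: a black round bar, 12 mm thick, parallel to the hinge axis and 230 mm from it, 90 mm straight between its legs, with 40 mm clear to the frame. The aluminium frame (172 x 200 x 22 mm) lies 12 to 184 mm from the hinge axis, in line with the bar. x points from bar to hinge, y along the bar, both turning with the screen.
- wood_egg_center (a point): Turned wooden egg on its foot, 47 mm wide, 60 mm high; the point is half-way up. To be left alone.
- bottle_stopper_center (a point): Turned dark bottle stopper standing upright, 39 mm wide, 80 mm high; the point is half-way up. To be left alone.
- spinning_top_center (a point): Turned red-brown spinning top standing on its stub, 44 mm wide, 50 mm high; the point is half-way up. To be left alone.
- squeegee_center (a point): Wooden squeegee with an orange-brown blade lying to the right of the board, 150 x 77 x 22 mm; the point is on its handle, half-way up. To be left alone.
Not all that is in view belongs to the job. Leave any red look-alike of the part that bears blank_center alone.

How it is judged:
On the way:
1. the blank lies flat and fully home in the nest, let go, with the screen still leaning open (horizontal distance between blank_center and nest_floor below 0.004 m and z of blank_center in the frame of nest_floor below 0.012 m and angle between blank_center's own z axis and vertical below 0.06 rad and contact force between the fingers and blank below 0.1 N and value of joint screen above 1.4 rad), for 0.3 s.
At the end, for the whole second after the job is handed in: The blank lies flat in the nest, within 4 mm of its centre and fully down (centre less than 12 mm above the nest's floor), not touched by the fingers; the screen stands still at 30 degrees (plus or minus 5) above the board, held by the fingers (over 0.5 N) and leaning on nothing else loose (horizontal distance between blank_center and nest_floor below 0.004 m and z of blank_center in the frame of nest_floor below 0.012 m and angle between blank_center's own z axis and vertical below 0.06 rad and contact force between the fingers and blank below 0.1 N and value of joint screen between 0.436 and 0.611 rad and velocity of joint screen between -0.05 and 0.05 rad/s and contact force between the fingers and screen above 0.5 N and linear speed of blank below 0.01 m/s and contact force between screen and blank below 0.05 N and contact force between screen and wood_egg below 0.05 N and contact force between screen and bottle_stopper below 0.05 N and contact force between screen and spinning_top below 0.05 N and contact force between screen and squeegee below 0.05 N); the arm keeps its last pose, push and grip.
It fails at once if the screen came down onto the blank (below 10 degrees) (value of joint screen below 0.175 rad).
It fails at once if the wood egg was moved by more than 30 mm (distance of wood_egg_center from where it was at the start of the episode above 0.03 m).
It fails at once if the bottle stopper was moved by more than 30 mm (distance of bottle_stopper_center from where it was at the start of the episode above 0.03 m).
It fails at once if the spinning top was moved by more than 30 mm (distance of spinning_top_center from where it was at the start of the episode above 0.03 m).
It fails at once if the squeegee was moved by more than 30 mm (distance of squeegee_center from where it was at the start of the episode above 0.03 m).
It also fails if it takes over 64 s, if anything falls off the work surface, if the arm or the gripper's body presses on something with over 40 N, if the wrist force passes 120 N, or if a joint passes its speed limit or range.

## Working session

There is one attempt and no reset: what is moved stays moved. The work goes in short steps, Python scripts to look and compute and a shell command to move; the robot and the scene stay as the last step left them, time stands still between calls to the robot, and variables do not carry over. Pictures are saved under pics/ and viewed, about 8 in all and at most 12, crops included, and the job is handed in when it is done.

```bash
mkdir -p pics
python3 - <<'E'
from cell import env
import cv2,numpy as np
for n in("side","top"):
    i=env.camera_info(n);print(n,{k:np.round(np.array(v),4).tolist() if not isinstance(v,str) else v for k,v in i.items()})
    p=env.snapshot(n);cv2.imwrite(f"pics/{n}0.png",p[:,:,::-1])
print(env.camera_info("wrist"))
print(env.read_state())
a=cv2.imread("pics/side0.png");b=cv2.imread("pics/top0.png")
cv2.imwrite("pics/top0b.png",cv2.resize(b,(800,600),interpolation=cv2.INTER_CUBIC))
E
ls
```

```text
side {'K': [[423.179, 0.0, 259.5862], [0.0, 423.179, 187.3233], [0.0, 0.0, 1.0]], 'T': [[-0.9921, 0.0644, -0.1075, 0.3388], [-0.1253, -0.4913, 0.8619, 1.0241], [0.0027, 0.8686, 0.4955, 0.7133], [0.0, 0.0, 0.0, 1.0]]}
top {'K': [[370.1854, 0.0, 259.9414], [0.0, 370.1854, 196.5987], [0.0, 0.0, 1.0]], 'T': [[-0.0416, 0.9764, -0.2121, 0.2302], [-0.9991, -0.042, 0.0026, -0.0622], [-0.0064, 0.212, 0.9772, 1.2415], [0.0, 0.0, 0.0, 1.0]]}
{'K': array([[297.31863964,   0.        , 255.32431168],
       [  0.        , 297.31863964, 195.38750048],
       [  0.        ,   0.        ,   1.        ]]), 'hand_eye': array([[-3.42882431e-04,  9.52027660e-01,  3.06011792e-01,
         7.92860697e-02],
       [ 9.99999643e-01,  9.02034240e-05,  8.39857029e-04,
        -1.59824835e-04],
       [ 7.71963810e-04,  3.06011971e-01, -9.52027351e-01,
         3.05937030e-02],
       [ 0.00000000e+00,  0.00000000e+00,  0.00000000e+00,
         1.00000000e+00]])}
{'time_s': 0.1, 'qpos': array([-1.27821907,  0.68991941, -0.19453907,  1.56624561,  0.1572755 ,
        0.90249606, -0.21511283]), 'joint_vel': array([-1.38714050e-05, -2.60414400e-03,  1.78085054e-03, -3.27156603e-03,
       -8.45032602e-04,  2.03420433e-03,  1.45564383e-04]), 'tau': array([-4.28107101e-03, -5.40610671e+01, -1.27203014e+00, -1.58988011e+01,
        9.27041721e-03,  4.35192647e-03, -8.18338378e-06]), 'tool_pos': array([0.15987256, 0.60389947, 0.40395094]), 'ee_rot': array([ 1.28996310e-01,  9.91644718e-01, -8.37198046e-04, -6.38306508e-05]), 'wrist_force': array([ 0.76434339, -0.69109446, -0.98506079]), 'torque': array([ 0.01951509,  0.00784452, -0.02943022]), 'width': 0.9988770548023909}
pics
```

View pics/top0b.png

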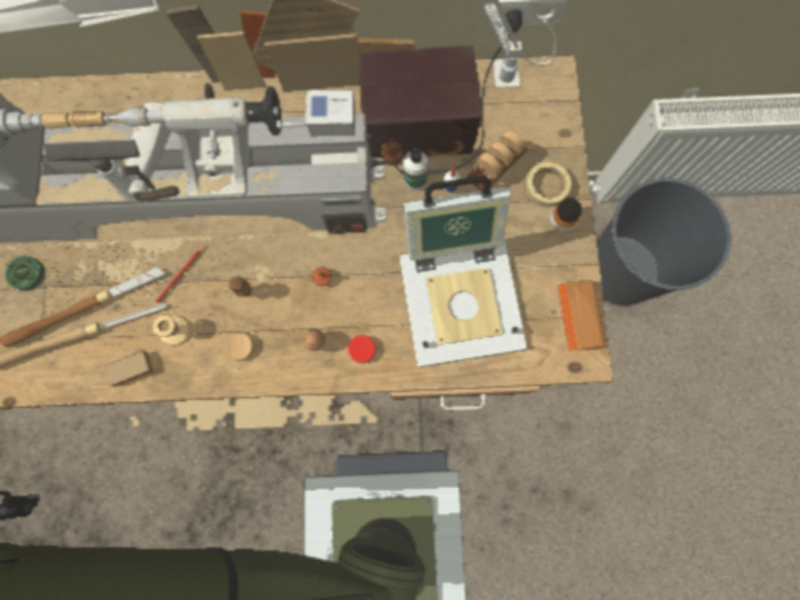

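View pics/side0.png

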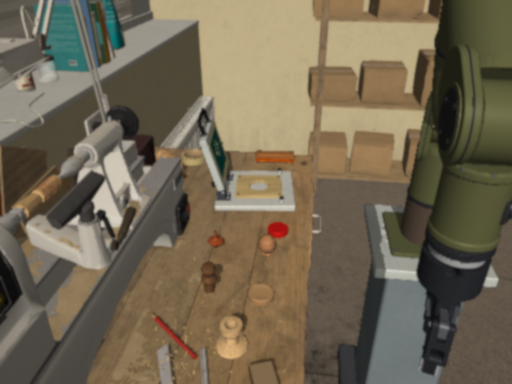

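The top view (800 px) shows a pale disc at (240,346), a red look-alike at (362,348), the nest at (463,305), the egg at (313,338), the stopper at (240,286), the top at (322,276) and the handle bar at about (458,185). Candidates for the blank are the pale disc (240,346), the red disc (362,348), the spool-like thing (165,325) and the block (127,368). Only the first is a plain, pale, flat disc. I'll confirm that with an enlarged crop.

```bash
cat > h.py <<'E'
from cell import env
import numpy as np
from scipy.spatial.transform import Rotation as R
def onplane(cam,u,v,z,scale=1):
    i=env.camera_info(cam);K,T=np.array(i["K"]),np.array(i["T"])
    x=(u/scale-K[0,2])/K[0,0];y=(v/scale-K[1,2])/K[1,1]
    d=T[:3,:3]@[x,-y,-1];o=T[:3,3];return o+d*(z-o[2])/d[2]
def proj(cam,p):
    i=env.camera_info(cam);K,T=np.array(i["K"]),np.array(i["T"])
    c=T[:3,:3].T@(np.asarray(p)-T[:3,3]);return [K[0,2]+K[0,0]*c[0]/-c[2],K[1,2]+K[1,1]*c[1]/c[2]]
def ray_w(u,v,s):
    i=env.camera_info("wrist");K,H=np.array(i["K"]),np.array(i["hand_eye"])
    a=np.array([u-K[0,2],v-K[1,2]]);r=np.hypot(*a);th=r/K[0,0];e=a/max(r,1e-9)
    d=np.array([np.sin(th)*e[0],-np.sin(th)*e[1],-np.cos(th)])
    Rt=R.from_quat(s["ee_rot"]).as_matrix()
    return s["tool_pos"]+Rt@H[:3,3],Rt@H[:3,:3]@d
def wplane(u,v,z,s):
    o,d=ray_w(u,v,s);return o+d*(z-o[2])/d[2]
E
python3 - <<'E'
from h import *
import cv2
t=cv2.imread("pics/top0.png");s=cv2.imread("pics/side0.png")
def c(im,x,y,w,h,S):return cv2.resize(im[y:y+h,x:x+w],(w*S,h*S),interpolation=cv2.INTER_CUBIC)
# left: blank top(130..180,195..245) ; board ; side
A=c(t,130,195,50,50,6);B=c(s,225,270,60,50,6);C=c(t,250,110,90,130,4)
im=np.zeros((600,740,3),np.uint8);im[:300,:300]=A;im[300:,:360]=B;im[:520,370:730]=C
cv2.imwrite("pics/crop1.png",im)
for n,u,v,z in(("blank",240,345,.018),("nest",463,305,.018),("egg",313,338,.03),("stop",240,286,.04),("stop2",322,276,.025),("handle",458,183,.27)):
    print(n,onplane("top",u,v,z,1.5625).round(3))
print("blank side",onplane("side",261,293,.018).round(3),"nest side",onplane("side",259,187,.022).round(3))
E
```

```text
blank [0.428 0.293 0.018]
nest [ 0.495 -0.189  0.018]
egg [0.435 0.135 0.03 ]
stop [0.553 0.289 0.04 ]
stop2 [0.572 0.115 0.025]
handle [ 0.666 -0.168  0.27 ]
blank side [0.425 0.302 0.018] nest side [ 0.491 -0.18   0.022]
```

View pics/crop1.png

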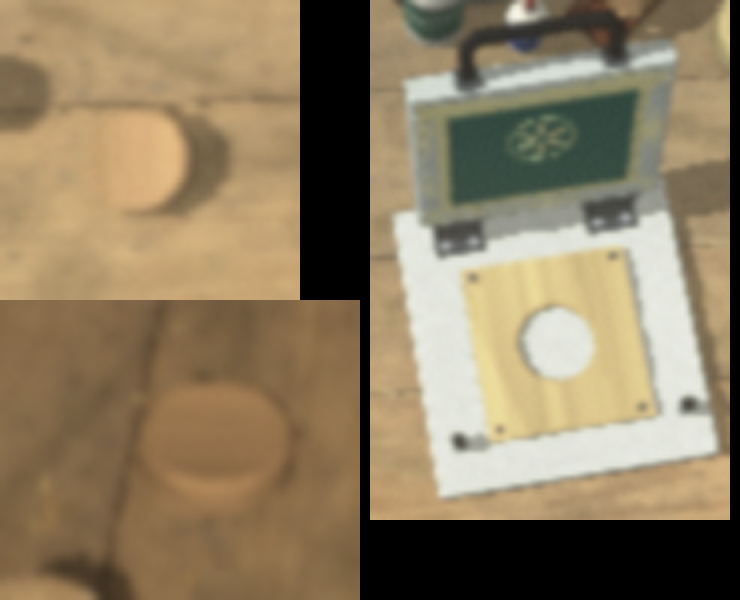

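Confirmed: the blank is the plain pale disc with a thick edge (top-camera px ≈(152.7,221.7), side ≈(261,291)). The crop also gives the board corners and the bar, running from (470,45) to (610,22).

```bash
cat >> h.py <<'E'
def rel(target,Rt,s=None):
    """shift (cm, tool axes) and turn (deg) from the measured pose to a target TCP pose"""
    s=s or env.read_state();R0=R.from_quat(s["ee_rot"])
    return np.r_[(R0.inv()*Rt).as_rotvec(degrees=True),R0.inv().apply(np.asarray(target)-s["tool_pos"])*100].round(2)
E
python3 - <<'E'
from h import *
f=lambda u,v,z:onplane("top",(u-370)/4+250,v/4+110,z)
fl,fr,hl,hr=f(440,495,.018),f(718,452,.018),f(398,215,.018),f(668,205,.018)
for a,b in((fl,hl),(fl,fr)):print("edge",np.linalg.norm(b-a).round(3),np.degrees(np.arctan2(*(b-a)[1::-1])).round(1))
pl=[f(462,272,.026),f(627,248,.026),f(658,412,.026),f(490,441,.026)]
print("ply",np.round(pl,3)[:,:2].tolist(),np.mean(pl,0).round(3))
for a,b in((3,0),(2,1),(1,0),(2,3)):d=pl[b]-pl[a];print(np.linalg.norm(d).round(3),np.degrees(np.arctan2(d[1],d[0])).round(1))
print("nest",f(558,344,.018),"nest rim",f(557,343,.026))
print("bar",f(470,45,.27),f(610,22,.27))
b=onplane("top",152.7,221.7,.018);print("blank",b, onplane("side",261.2,291.3,.018),"spool",onplane("side",231,350,0.0))
b=np.array([.427,.297]);
for yaw in(100,-80):
    c,s=np.cos(np.radians(yaw)),np.sin(np.radians(yaw))
    # tool x = (c,s,0), z down
    Rt=R.from_matrix(np.array([[c,s,0],[s,-c,0],[0,0,-1]]));print(yaw,rel([*b,.30],Rt))
E
```

```text
edge 0.244 5.9
edge 0.234 -83.6
ply [[0.557, -0.112], [0.572, -0.254], [0.429, -0.269], [0.411, -0.128]] [ 0.492 -0.191  0.026]
0.147 6.3
0.143 6.2
0.142 96.1
0.142 97.4
nest [ 0.49249436 -0.19070665  0.018     ] nest rim [ 0.49167378 -0.18908205  0.026     ]
bar [ 0.65566221 -0.11604281  0.27      ] [ 0.66860309 -0.21537939  0.27      ]
blank [0.42550571 0.29590764 0.018     ] [0.42492188 0.29675906 0.018     ] spool [0.46748788 0.45274873 0.        ]
100 [-8.000e-02  6.000e-02  6.518e+01 -3.367e+01 -2.282e+01  1.044e+01]
-80 [-7.0000e-02 -9.0000e-02 -1.1482e+02 -3.3670e+01 -2.2820e+01  1.0440e+01]
```

```bash
python3 -m crank '0 0 69 -33.7 -22.8 10.4 1;0 0 69 -33.7 -22.8 10.4 1;0 0 69 -33.7 -22.8 10.4 1;0 0 69 -33.7 -22.8 10.4 1;0 0 69 -33.7 -22.8 10.4 1;0 0 69 -33.7 -22.8 10.4 1;0 0 69 -33.7 -22.8 10.4 1;0 0 69 -33.7 -22.8 10.4 1;0 0 69 -33.7 -22.8 10.4 1;0 0 69 -33.7 -22.8 10.4 1;0 0 69 -33.7 -22.8 10.4 1;0 0 69 -33.7 -22.8 10.4 1;0 0 69 -33.7 -22.8 10.4 1;0 0 69 -33.7 -22.8 10.4 1'
python3 - <<'E'
from h import *
import cv2
s=env.read_state();print(s["tool_pos"],s["qpos"].round(2),R.from_quat(s["ee_rot"]).as_matrix().round(4).tolist())
p=env.snapshot("wrist")
cv2.imwrite("pics/w1.png",cv2.resize(p[:,:,::-1],(800,600),interpolation=cv2.INTER_CUBIC))
E
```

```text
time_s: 1.27
tool_pos: [0.4263, 0.2992, 0.3008]
ee_rot: [0.667, 0.745, 0.0, -0.001]
wrist_force: [-0.1, 0.8, -0.2]
width: 0.998
[0.42630355 0.29915075 0.30078766] [-0.73  0.72  0.06  1.98 -0.09  0.44 -0.5 ] [[-0.1108, 0.9938, -0.0009], [0.9938, 0.1108, 0.0014], [0.0015, -0.0007, -1.0]]
```

View pics/w1.png

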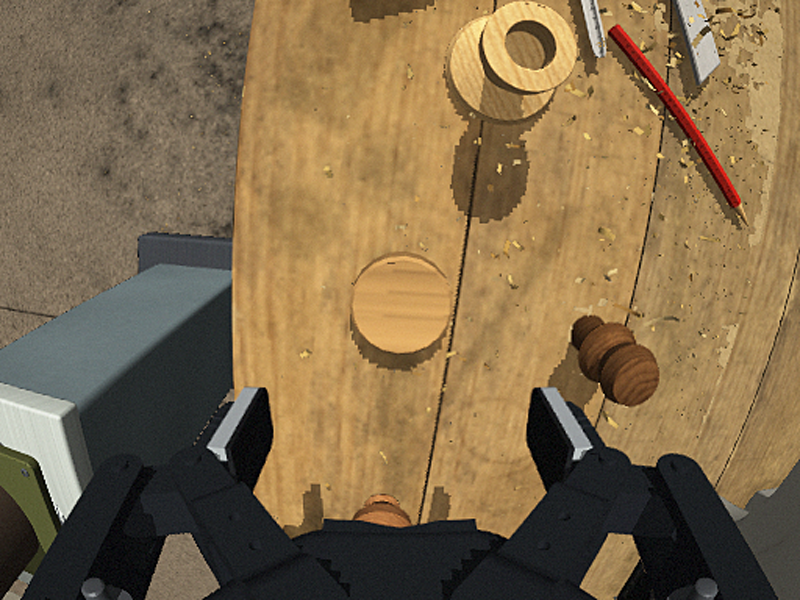

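The wrist view shows the blank's top face centred at about (401,303) of 800×600, between the pads and with free room on both sides. The egg is at (382,508) and the stopper at (620,365).

Run:
```python
from h import *
s=env.read_state();S=1.5625
print([wplane(u/S,v/S,.018,s).round(4).tolist() for u,v in((401,303),(351,303),(451,303),(401,252),(401,353))])
# pads: pixel of tip corners -> depth along tool z at |y|=.0425
from h import ray_w
for u,v in((243,389),(560,389)):
    o,d=ray_w(u/S,v/S,s);Rt=R.from_quat(s["ee_rot"]);o=Rt.inv().apply(o-s["tool_pos"]);d=Rt.inv().apply(d)
    k=(np.sign(d[1])*.0425-o[1])/d[1];print((o+k*d).round(4))
```

```text
[[0.4264, 0.2984, 0.018], [0.398, 0.2953, 0.018], [0.4548, 0.3016, 0.018], [0.4231, 0.3278, 0.018], [0.4299, 0.2676, 0.018]]
[ 0.0213 -0.0425  0.1356]
[0.0204 0.0425 0.1371]
```

```bash
python3 -m crank '0 0 0 -0.1 0 4 1;0 0 0 -0.1 0 8 1;0 0 0 -0.1 0 10.5 1;0 0 0 -0.1 0 12.3 1;0 0 0 -0.1 0 12.3 1;0 0 0 -0.1 0 12.3 1;0 0 0 -0.1 0 12.3 -1;0 0 0 -0.1 0 12.3 -1;0 0 0 -0.1 0 12.3 -1;0 0 0 -0.1 0 12.3 -1;0 0 0 -0.1 0 12.3 -1;0 0 0 -0.1 0 12.3 -1;0 0 0 -0.1 0 12.3 -1;0 0 0 -0.1 0 12.3 -1;0 0 0 -0.1 0 12.3 -1'
python3 -m crank '0 0 0 0 0 -1 -1;0 0 0 0 0 -3 -1;0 0 0 0 0 -6 -1;0 0 0 0 0 -10 -1;0 0 0 0 0 -12.2 -1;0 0 0 0 0 -12.2 -1;0 0 0 0 0 -12.2 -1'
python3 - <<'E'
from h import *
import cv2
s=env.read_state();print(s["tool_pos"],s["width"],s["wrist_force"])
p=env.snapshot("wrist");q=p[:,:,::-1][170:384,120:400]
cv2.imwrite("pics/w2.png",cv2.resize(q,None,fx=2.8,fy=2.8,interpolation=cv2.INTER_CUBIC))
c=np.array([.492,-.190])
yaw=np.radians(96.3);a,b=np.cos(yaw),np.sin(yaw)
Rt=R.from_matrix(np.array([[a,b,0],[b,-a,0],[0,0,-1]]));print(rel([*c,.30],Rt))
E
```

```text
time_s: 2.57
tool_pos: [0.4278, 0.2972, 0.1801]
ee_rot: [0.668, 0.744, 0.002, 0.0]
wrist_force: [-2.2, -0.5, 11.1]
width: 0.656
time_s: 3.15
tool_pos: [0.4278, 0.2968, 0.302]
ee_rot: [0.668, 0.744, 0.002, 0.0]
wrist_force: [-0.7, -1.0, -0.5]
width: 0.66
[0.42775303 0.29676517 0.30198927] 0.6601171276443557 [-0.6871021  -0.97263348 -0.53101393]
[ 7.000e-02 -5.000e-02 -1.200e-01 -4.907e+01  1.200e+00  2.000e-02]
```

View pics/w2.png

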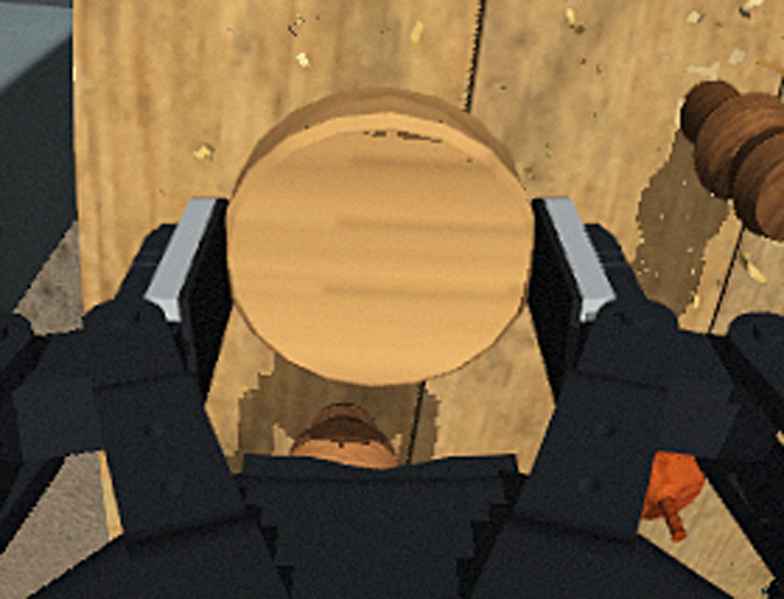

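The blank is held squarely between the pads, with its top-face centre at crop px (380,249). Next I'll move past the nest, so that the camera sees it clear of the blank.

```bash
python3 -m crank '0 0 0 -3 0 0 -1;0 0 0 -58 1.2 0 -1;0 0 0 -58 1.2 0 -1;0 0 0 -58 1.2 0 -1;0 0 0 -58 1.2 0 -1;0 0 0 -58 1.2 0 -1;0 0 0 -58 1.2 0 -1;0 0 0 -58 1.2 0 -1;0 0 0 -58 1.2 0 -1;0 0 0 -58 1.2 0 -1;0 0 0 -58 1.2 0 -1;0 0 0 -58 1.2 0 -1;0 0 0 -58 1.2 0 -1;0 0 0 -58 1.2 0 -1;0 0 0 -58 1.2 0 -1;0 0 0 -58 1.2 0 -1;0 0 0 -58 1.2 0 -1'
python3 - <<'E'
from h import *
import cv2
s=env.read_state();print(s["tool_pos"],s["qpos"].round(2))
p=env.snapshot("wrist");cv2.imwrite("pics/w3.png",cv2.resize(p[:,:,::-1],(800,600),interpolation=cv2.INTER_CUBIC))
np.save("s3.npy",s,allow_pickle=True)
# blank centre in tool frame (depth of top face .162)
i=env.camera_info("wrist")
o,d=ray_w(255.9,258.9,s);Rt=R.from_quat(s["ee_rot"]);o=Rt.inv().apply(o-s["tool_pos"]);d=Rt.inv().apply(d);print(o+d*(.162-o[2])/d[2])
E
```

```text
time_s: 4.62
tool_pos: [0.501, -0.2787, 0.2983]
ee_rot: [0.668, 0.744, -0.0, -0.002]
wrist_force: [0.7, 0.9, -0.8]
width: 0.66
[ 0.5010434  -0.27872091  0.2982794 ] [ 0.51  0.77 -0.14  1.82  0.18  0.57  0.36]
[ 0.00235585 -0.00074647  0.162     ]
```

View pics/w3.png

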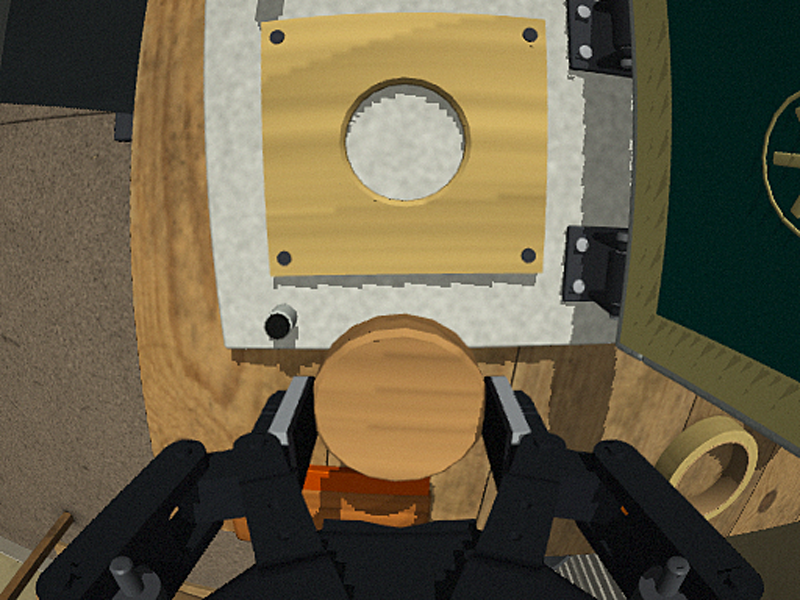

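The nest rim spans (341–470, 77–206). The held blank's top face spans about x 314–486, y 334–481. The board is clear.

Run:
```python
from h import *
s=np.load("s3.npy",allow_pickle=True).item();S=1.5625
def fit(P,z):
    Q=np.array([wplane(u/S,v/S,z,s)[:2] for u,v in P]);A=np.c_[2*Q,np.ones(len(Q))]
    x=np.linalg.lstsq(A,(Q**2).sum(1),rcond=None)[0];return x[:2],np.sqrt(x[2]+x[:2]@x[:2])
print(fit([(341,141),(470,141),(405,77),(405,206)],.026), "floor",fit([(346,145),(465,145),(405,201.5)],.018))
for d in(.160,.162,.164):print(d,fit([(314,398),(486,398),(400,334),(401,481)],s["tool_pos"][2]-d))
# plywood screws for yaw
q=[wplane(u/S,v/S,.026,s)[:2] for u,v in((277,37),(530,35),(528,256),(284,258))];print(np.mean(q,0))
for a,b in((0,1),(3,2),(3,0),(2,1)):
    e=q[b]-q[a];print(np.linalg.norm(e).round(4),np.degrees(np.arctan2(e[1],e[0])).round(2))
for z in (.25,.215):print(z,"tcp tool-x dir",R.from_quat(s["ee_rot"]).as_matrix()[:,0])
```

```text
(array([ 0.49340012, -0.18976915]), np.float64(0.03349998985235524)) floor (array([ 0.49355635, -0.19037304]), np.float64(0.0315665359523752))
0.16 (array([ 0.49998957, -0.27865989]), np.float64(0.028098841609178974))
0.162 (array([ 0.50011931, -0.27986211]), np.float64(0.028532524122719782))
0.164 (array([ 0.50024905, -0.28106433]), np.float64(0.028966206636261344))
[ 0.49323956 -0.19002088]
0.1324 6.78
0.1325 6.64
0.1202 96.74
0.1206 96.8
0.25 tcp tool-x dir [-0.1062184   0.99434028  0.00224846]
0.215 tcp tool-x dir [-0.1062184   0.99434028  0.00224846]
```

```bash
python3 -m crank '0 0 0 4 0.3 0 -1;0 0 0 7.5 0.3 0 -1;0 0 0 8.9 0.3 0 -1;0 0 0 8.9 0.3 4 -1;0 0 0 8.9 0.3 6.3 -1;0 0 0 8.9 0.3 6.3 -1;0 0 0 8.9 0.3 6.3 -1;0 0 0 8.9 0.3 6.3 -1;0 0 0 8.9 0.3 6.3 -1;0 0 0 8.9 0.3 6.3 -1'
python3 - <<'E'
from h import *
s=env.read_state();print(s["tool_pos"],s["wrist_force"],R.from_quat(s["ee_rot"]).as_matrix()[:,2])
print(rel([.4943,-.1895,.201],R.from_quat(s["ee_rot"])))
E
```

```text
time_s: 5.5
tool_pos: [0.4956, -0.1901, 0.238]
ee_rot: [0.668, 0.744, 0.001, 0.001]
wrist_force: [0.5, 0.9, -0.2]
width: 0.661
[ 0.49562981 -0.19011904  0.23800157] [ 0.54252347  0.86170629 -0.15586741] [ 2.37489570e-03 -5.36065677e-04 -9.99997036e-01]
[ 0.    0.    0.    0.08 -0.13  3.7 ]
```

```bash
python3 -m crank '0 0 0 0.1 -0.1 1 -1;0 0 0 0.1 -0.1 1.6 -1;0 0 0 0.1 -0.1 2 -1;0 0 0 0.1 -0.1 2.3 -1;0 0 0 0.1 -0.1 2.6 -1;0 0 0 0.1 -0.1 2.8 -1;0 0 0 0.1 -0.1 2.8 -1;0 0 0 0.1 -0.1 2.8 -1'
python3 -m crank '0 0 0 0 0 0.2 -1;0 0 0 0 0 0.4 -1;0 0 0 0 0 0.4 -1;0 0 0 0 0 0.4 -1'
python3 -m crank '0 0 0 0 0 0.2 -1;0 0 0 0 0 0.4 -1;0 0 0 0 0 0.4 -1;0 0 0 0 0 0.4 -1'
```

```text
time_s: 6.17
tool_pos: [0.4941, -0.1891, 0.2086]
ee_rot: [0.668, 0.744, -0.0, -0.0]
wrist_force: [0.8, 0.1, -0.2]
width: 0.66
time_s: 6.5
tool_pos: [0.494, -0.1891, 0.2046]
ee_rot: [0.668, 0.744, -0.0, -0.0]
wrist_force: [0.1, -0.3, 0.1]
width: 0.659
time_s: 6.83
tool_pos: [0.494, -0.189, 0.2005]
ee_rot: [0.668, 0.744, -0.0, -0.0]
wrist_force: [-0.2, -0.7, 0.0]
width: 0.66
```

No contact force, with the blank's underside already about 5 mm inside the hole. I'll lower it a little more and release.

```bash
python3 -m crank '0 0 0 0 0 0.15 -1;0 0 0 0 0 0.15 -1;0 0 0 0 0 0.15 -1'
python3 -m crank '0 0 0 0 0 0 0.6;0 0 0 0 0 0 0.6;0 0 0 0 0 0 0.6;0 0 0 0 0 0 0.7;0 0 0 0 0 0 0.8;0 0 0 0 0 0 1;0 0 0 0 0 0 1;0 0 0 0 0 -3 1;0 0 0 0 0 -6 1;0 0 0 -6 0 -10 1;0 0 0 -9 0 -10 1;0 0 0 -9 0 -10 1;0 0 0 -9 0 -10 1'
python3 - <<'E'
from h import *
import cv2
s=env.read_state();print(s["tool_pos"],s["qpos"].round(2))
p=env.snapshot("wrist");cv2.imwrite("pics/w4.png",cv2.resize(p[:,:,::-1],(800,600),interpolation=cv2.INTER_CUBIC))
np.save("s4.npy",s,allow_pickle=True)
E
```

```text
time_s: 7.08
tool_pos: [0.4941, -0.1891, 0.1991]
ee_rot: [0.668, 0.744, 0.0, -0.0]
wrist_force: [-0.4, -0.8, -0.1]
width: 0.663
time_s: 8.17
tool_pos: [0.5033, -0.2846, 0.301]
ee_rot: [0.671, 0.741, -0.001, 0.003]
wrist_force: [-0.3, -0.4, 0.1]
width: 1.002
[ 0.50333598 -0.28455331  0.30097893] [ 0.52  0.77 -0.14  1.81  0.19  0.58  0.35]
```

View pics/w4.png

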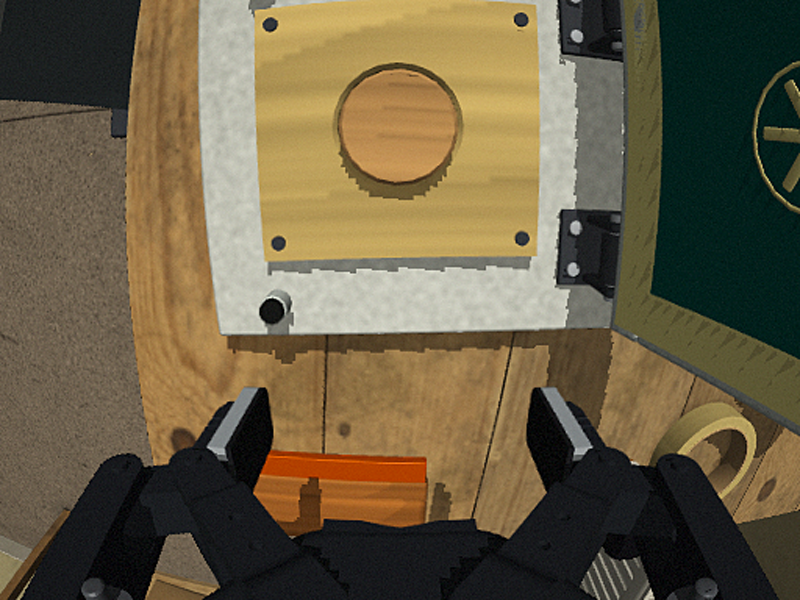

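The blank sits concentric in the nest and is released. Next I'll go above the handle for one close look.

```bash
python3 -m crank '0 0 0 0 0 -4 1;0 0 0 0 0 -8 1;0 0 0 0 0 -12 1;0 0 0 0 0 -16 1;0 0 0 0 0 -20 1;0 0 0 0 0 -22 1;0 0 0 2 4 -22 1;0 0 0 4 7.5 -22 1;0 0 0 6 11 -22 1;0 0 0 8 14.5 -22 1;0 0 0 9.5 17.4 -22 1;0 0 0 9.5 17.4 -22 1;0 0 0 9.5 17.4 -22 1;0 0 0 9.5 17.4 -22 1'
python3 - <<'E'
from h import *
import cv2
s0=np.load("s4.npy",allow_pickle=True).item();S=1.5625
for z in(.036,.040):
    print(z,[wplane(u/S,v/S,z,s0)[:2].round(4).tolist() for u,v in((338,123),(458,123),(398,65),(398,184))])
s=env.read_state();print(s["tool_pos"],s["qpos"].round(2))
p=env.snapshot("wrist");cv2.imwrite("pics/w5.png",cv2.resize(p[:,:,::-1],(800,600),interpolation=cv2.INTER_CUBIC))
np.save("s5.npy",s,allow_pickle=True)
E
```

```text
time_s: 9.38
tool_pos: [0.6661, -0.1646, 0.5179]
ee_rot: [0.667, 0.745, -0.001, -0.001]
wrist_force: [0.8, 0.0, -0.1]
width: 1.003
0.036 [[0.4637, -0.1917], [0.5227, -0.1859], [0.4903, -0.1597], [0.4963, -0.2199]]
0.04 [[0.4642, -0.192], [0.5222, -0.1862], [0.4904, -0.1605], [0.4963, -0.2197]]
[ 0.6661304  -0.16459359  0.51794925] [ 0.26  0.69 -0.19  1.19  0.12  1.28  0.19]
```

View pics/w5.png

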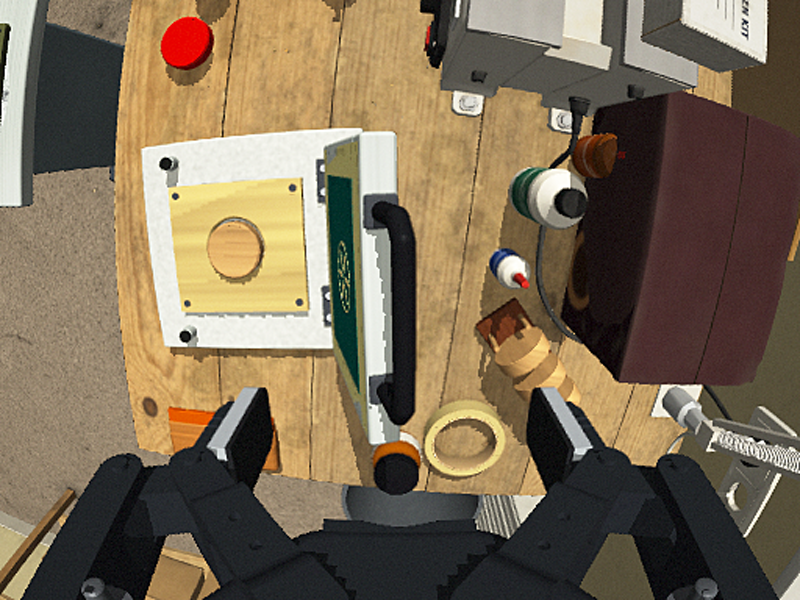

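The handle is clear all round, with its bar running from (397,212) to (402,412) and its middle at about (401,310). Behind it at bench level are only bottles and a tape ring, far below. The blank still looks seated.

Run:
```python
from h import *
s=env.read_state();S=1.5625
for z in(.265,.27,.276):print(z,[wplane(u/S,v/S,z,s)[:2].round(4).tolist() for u,v in((398,222),(388.5,310),(414,310),(401,410))])
n=np.array([.4934,-.19]);e=np.array([np.cos(np.radians(6.75)),np.sin(np.radians(6.75))])
h=n+.112*e;b=h-.23*np.cos(1.85)*e;print("hinge",h,"bar",b)
for t in (1.85,):print(rel([*b,.27+.155],R.from_quat(s["ee_rot"])))
```

```text
0.265 [[0.6585, -0.1175], [0.6585, -0.1623], [0.6713, -0.161], [0.6711, -0.2197]]
0.27 [[0.6584, -0.1168], [0.6584, -0.1607], [0.6709, -0.1593], [0.6708, -0.2168]]
0.276 [[0.6584, -0.116], [0.6583, -0.1587], [0.6705, -0.1574], [0.6704, -0.2132]]
hinge [ 0.60462367 -0.17683581] bar [ 0.66757006 -0.16938561]
[ 0.    0.    0.   -0.38  0.16  9.35]
```

```bash
python3 -m crank '0 0 0 -0.4 0 3 1;0 0 0 -0.4 0 6 1;0 0 0 -0.4 0 8 1;0 0 0 -0.4 0 9.2 1;0 0 0 -0.4 0 9.2 1;0 0 0 -0.4 0 9.2 1;0 0 0 -0.4 0 9.2 0;0 0 0 -0.4 0 9.2 -0.4;0 0 0 -0.4 0 9.2 -1;0 0 0 -0.4 0 9.2 -1;0 0 0 -0.4 0 9.2 -1;0 0 0 -0.4 0 9.2 -1;0 0 0 -0.4 0 9.2 -1;0 0 0 -0.4 0 9.2 -1;0 0 0 -0.4 0 9.2 -1;0 0 0 -0.4 0 9.2 -1'
```

```text
time_s: 10.77
tool_pos: [0.6672, -0.1693, 0.4276]
ee_rot: [0.668, 0.744, 0.0, 0.0]
wrist_force: [1.8, 0.4, 1.9]
width: 0.117
```

The handle is gripped. I'll work out the arc offsets for the bar in tool axes.

Run:
```python
import numpy as np
f=lambda a:np.array([-.0026/.26*(.23*np.cos(a)+.0634),-(.23*np.cos(a)+.0634),.2211-.23*np.sin(a)])*100
for L in(np.linspace(1.85,1.2,15)[1:],np.linspace(1.2,.54,15)[1:]):
    for a in L:print(a.round(3),(f(a)-f(L[0]+(L[0]-L[1]))).round(2))
```

```text
1.804 [-0.01 -1.03 -0.27]
1.757 [-0.02 -2.08 -0.49]
1.711 [-0.03 -3.13 -0.67]
1.664 [-0.04 -4.19 -0.79]
1.618 [-0.05 -5.26 -0.87]
1.571 [-0.06 -6.32 -0.89]
1.525 [-0.07 -7.39 -0.87]
1.479 [-0.08 -8.46 -0.79]
1.432 [-0.1  -9.52 -0.67]
1.386 [ -0.11 -10.57  -0.5 ]
1.339 [ -0.12 -11.62  -0.28]
1.293 [-1.300e-01 -1.265e+01 -1.000e-02]
1.246 [ -0.14 -13.67   0.31]
1.2 [ -0.15 -14.67   0.67]
1.153 [-0.01 -1.    0.42]
1.106 [-0.02 -1.98  0.88]
1.059 [-0.03 -2.94  1.39]
1.011 [-0.04 -3.87  1.94]
0.964 [-0.05 -4.78  2.54]
0.917 [-0.06 -5.65  3.18]
0.87 [-0.06 -6.5   3.86]
0.823 [-0.07 -7.31  4.58]
0.776 [-0.08 -8.09  5.33]
0.729 [-0.09 -8.83  6.12]
0.681 [-0.1  -9.53  6.95]
0.634 [ -0.1  -10.19   7.81]
0.587 [ -0.11 -10.81   8.7 ]
0.54 [ -0.11 -11.39   9.61]
```

```bash
python3 -m crank '0 0 0 0 -1.03 -0.27 -1;0 0 0 0 -2.08 -0.49 -1;0 0 0 0 -3.13 -0.67 -1;0 0 0 0 -4.19 -0.79 -1;0 0 0 -0.05 -5.26 -0.87 -1;0 0 0 -0.05 -6.32 -0.89 -1;0 0 0 -0.05 -6.32 -0.89 -1'
```

```text
time_s: 11.35
tool_pos: [0.6034, -0.1769, 0.4374]
ee_rot: [0.668, 0.744, 0.001, 0.001]
wrist_force: [0.8, 0.5, 5.0]
width: 0.117
```

```bash
python3 -m crank '0 0 0 0 -1.07 0.02 -1;0 0 0 0 -2.14 0.1 -1;0 0 0 0 -3.2 0.22 -1;0 0 0 -0.05 -4.25 0.39 -1;0 0 0 -0.05 -5.3 0.61 -1;0 0 0 -0.1 -6.33 0.88 -1;0 0 0 -0.1 -7.35 1.2 -1;0 0 0 -0.1 -8.35 1.56 -1;0 0 0 -0.1 -8.35 1.56 -1'
```

```text
time_s: 12.1
tool_pos: [0.5194, -0.1872, 0.4198]
ee_rot: [0.668, 0.744, -0.001, -0.001]
wrist_force: [-2.0, -1.2, 3.5]
width: 0.11
```

```bash
python3 -m crank '0 0 0 0 -1 0.42 -1;0 0 0 0 -1.98 0.88 -1;0 0 0 0 -2.94 1.39 -1;0 0 0 0 -3.87 1.94 -1;0 0 0 -0.05 -4.78 2.54 -1;0 0 0 -0.05 -5.65 3.18 -1;0 0 0 -0.05 -6.5 3.86 -1;0 0 0 -0.05 -6.5 3.86 -1'
python3 -m crank '0 0 0 0 -0.81 0.72 -1;0 0 0 0 -1.59 1.47 -1;0 0 0 0 -2.33 2.26 -1;0 0 0 0 -3.03 3.09 -1;0 0 0 -0.05 -3.69 3.95 -1;0 0 0 -0.05 -4.31 4.84 -1;0 0 0 -0.05 -4.31 4.84 -1;0 0 0 -0.05 -4.31 4.84 -1'
python3 - <<'E'
from h import *
import cv2
s=env.read_state();print(s["tool_pos"],s["wrist_force"],s["qpos"].round(2))
np.save("s6.npy",s,allow_pickle=True)
p=env.snapshot("wrist");q=env.snapshot("side")
cv2.imwrite("pics/side6raw.png",q[:,:,::-1])
im=np.zeros((600,800,3),np.uint8)
im[:384,:512]=p[:,:,::-1]
c=q[140:230,180:320,::-1];im[240:600,240:800]=cv2.resize(c,(560,360),interpolation=cv2.INTER_CUBIC)
cv2.imwrite("pics/w6.png",im)
E
```

```text
time_s: 12.77
tool_pos: [0.456, -0.1947, 0.3807]
ee_rot: [0.668, 0.744, -0.001, -0.001]
wrist_force: [0.4, -2.3, -1.4]
width: 0.115
time_s: 13.43
tool_pos: [0.4145, -0.1995, 0.3333]
ee_rot: [0.668, 0.744, -0.0, -0.0]
wrist_force: [1.6, -1.8, -3.3]
width: 0.114
[ 0.41451687 -0.19952229  0.33326934] [ 1.63713527 -1.80031137 -3.28478051] [ 0.45  0.61 -0.16  2.12  0.22  0.43  0.22]
```

View pics/w6.png

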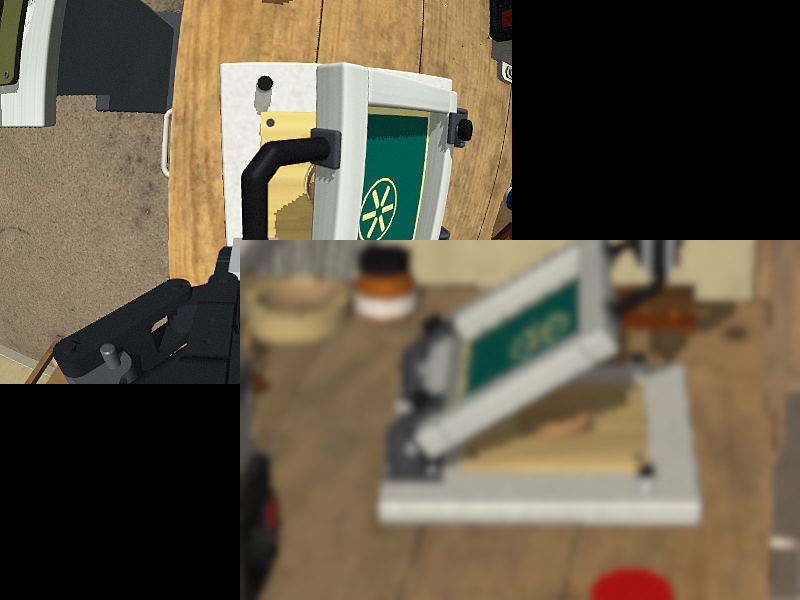

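The wrist and side views show the screen held by its bar, well clear of the seated blank. The TCP displacement gives about 33.6° both horizontally and vertically, so the bar has not slipped. Now the final step.

```bash
python3 -m crank '0 0 0 0 -0.3 0.4 -1;0 0 0 0 -0.55 0.85 -1;0 0 0 0 -0.77 1.24 -1;0 0 0 0 -0.77 1.24 -1;0 0 0 0 -0.77 1.24 -1;0 0 0 0 -0.77 1.24 -1'
python3 - <<'E'
from h import *
import cv2
s=env.read_state();g0=np.array([.6672,-.1693,.4276])
d=s["tool_pos"]-g0;e=np.array([np.cos(np.radians(6.75)),np.sin(np.radians(6.75))])
H=-(d[:2]@e)-.0634;Z=.2211+d[2];print(s["tool_pos"],s["wrist_force"],"angle",np.degrees(np.arctan2(Z,H)),"radius",np.hypot(H,Z))
q=env.snapshot("side")[:,:,::-1];S=5;x0,y0=210,135
c=cv2.resize(q[y0:y0+110,x0:x0+130],None,fx=S,fy=S,interpolation=cv2.INTER_CUBIC)
h=np.array([.6046,-.1768,.049]);E3=np.array([*e,0]);n=np.array([-e[1],e[0],0])
for a,col in((25,(255,0,0)),(30,(0,0,255)),(35,(0,255,0))):
    a=np.radians(a);r=-np.cos(a)*E3+np.array([0,0,np.sin(a)]);t=np.array([np.sin(a)*E3[0],np.sin(a)*E3[1],np.cos(a)])
    P=[(np.array(proj("side",h+k*r+.1*n+w*t))-[x0,y0]+.5)*S for k,w in((.012,.011),(.184,.011),(.184,-.011),(.012,-.011))]
    cv2.polylines(c,[np.int32(P)],True,col,1)
cv2.imwrite("pics/s7.png",c)
E
```

```text
time_s: 14.03
tool_pos: [0.4068, -0.2003, 0.3212]
ee_rot: [0.668, 0.744, 0.0, 0.001]
wrist_force: [1.7, -3.2, -3.0]
width: 0.112
[ 0.40682264 -0.20030664  0.32120857] [ 1.69544943 -3.2390949  -2.95717493] angle 29.983037771678113 radius 0.22953485354329609
```

View pics/s7.png

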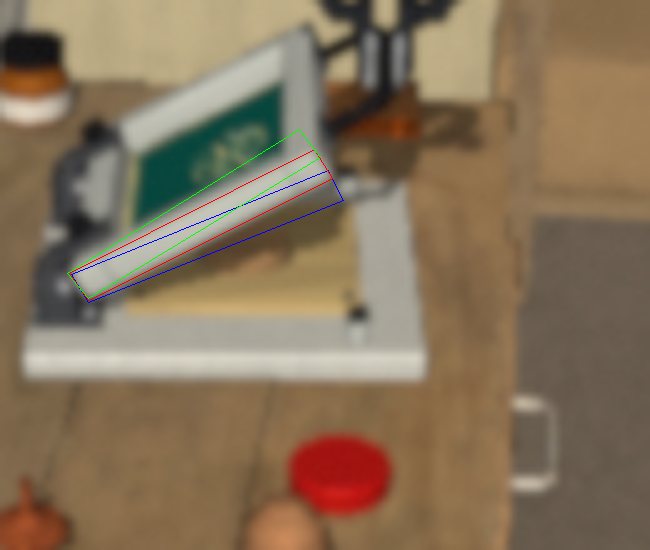

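The frame matches the 30° overlay (red): its near face ends at (315,150)–(332,180). The blank can be seen beneath it, untouched. I'll let it settle and hand in.

```bash
python3 -m crank '0 0 0 0 0 0 -1;0 0 0 0 0 0 -1;0 0 0 0 0 0 -1;0 0 0 0 0 0 -1;0 0 0 0 0 0 -1;0 0 0 0 0 0 -1' && python3 -c "
from cell import env
env.sign_off()"
```

```text
time_s: 14.58
tool_pos: [0.4068, -0.2003, 0.3213]
ee_rot: [0.668, 0.744, 0.0, 0.001]
wrist_force: [5.1, -3.9, -3.0]
width: 0.114
the job is handed in; nothing more can be done
```

I put the pale blank in the nest and let go of it. I then gripped the screen's handle and brought it forward to about 30°. The job was handed in at about 14.6 s with the robot still holding it.

- **Blank:** after release it lay concentric with the nest, within about 1 mm. It had gone in without any contact force. How far down it sat was judged from the placing height and the picture; I did not press it down to check.
- **Screen:** the arm's position gives 30.0°, on a radius of 229.5 mm against the nominal 230 mm. The side picture agrees with a 30° overlay. The gripper was closed on the bar (reading 0.114), and the arm's position did not change while it settled.
- **Other things on the bench:** none were touched on purpose, and the late pictures showed nothing disturbed. I did not measure their positions again.
- **Checks that disagreed:**
  - The handle position from the camera was about 2 mm off the one worked out from the board, which made no difference to the grip.
  - The wrist's sideways force rose from 1.7 to 5.1 N while settling, with no movement.

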